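# Clamp a resin specimen block with the square T-key

### The arm

A 6-joint arm with a two-finger parallel gripper is mounted at the origin on the work surface. World frame = base frame: x ahead of the robot, y to its left, z up, the work surface at z = 0. Lengths are in mm, angles in rad, forces in N, time in s.
With the tool pointing down it reaches from about 275 to 1000 mm from the base axis. Payload 8.4 kg.
Tool frame: the origin (TCP) lies at the very end of the fingers, on their centre line; the grasp point (between the pads) lies 19 mm behind it; x points along the fingers, y is the direction in which the jaws open and shut, and the axes are right-handed (so a half turn about x gives the same grasp; the last joint's range is limited). The gripper opens to 85 mm and grips with 20 to 120 N. Pads are 22 mm wide; open, the fingers measure 114 mm over their backs; the gripper's body (76 mm by 85 mm) begins 54 mm behind the grasp point. The pads swing forward as they close: fully open they stand 13 mm farther back than shut.
Start: joints at [1.289, 0.353, 1.633, -0, 1.155, -0.002], TCP at [172.601, 600.697, 231.281] pointing down, gripper open.
Joint ranges: [-2.63, 2.63], [-0.92, 2.1], [0.06, 2.66], [-1.3, 4.44], [0, 2.69], [-3.02, 3.02]. Speed limits (rad/s): [2.22, 2.22, 2.79, 3.14, 3.14, 3.14].

### API

Orientations are given as [roll, pitch, yaw] about the fixed x, y, z axes, in that order (R = Rz(yaw) Ry(pitch) Rx(roll)).
In Python, from rig import r, grab_frame, camera_params, sign_off gives the robot as it stands.
- The arm moves only by the tool drive_tool, never from a script. Its argument "rows" is one flat list of numbers, 7 for each row, row after row: the shift along the tool's x, y, z in mm, then the turn, a rotation vector about the tool's x, y, z in degrees, then the opening in per cent of the stroke, from 0 (shut) to 100 (fully open). In form: [x, y, z, rx, ry, rz, fingers, x, y, z, rx, ry, rz, fingers, ...]. A call has 1 to 10 rows; each row is the pose to reach, as a shift and turn from the pose measured when the call began, along the tool's axes at that moment; what a row does not reach only later rows make up. A row lasts 1/8 s, in which the tool goes at most 62.5 mm and 10.7 degrees, less where a joint would pass 70% of its speed; a pose out of reach is approached as far as the arm can. A call with a gripper value outside its range is refused whole. The fingers move at their own pace and stop on an object; "newtons" is the grip in N (left out, the last holds). Time passes only in rows, so rows that repeat a pose let the fingers close. It gives the time, the measured TCP pose, the force and the opening at its end, in the units of the state.
- r.sense(): the state, without advancing time (a new reading comes with each control period).
- grab_frame(name): name is "scene" or "side" or "wrist"; returns the picture (384x512x3 uint8, red, green, blue); there is no depth.
- camera_params(name): a dict with "vertical_fov" (degrees; the focal length in pixels is half the picture's height over the tangent of half this angle, whatever the lens; pixels are square), "cx", "cy" (the principal point, pixels), "pose" (4x4, takes a point from camera to world coordinates); the wrist camera has in their place "tool_from_camera" (4x4, takes a point from camera to tool coordinates, whose origin is the TCP and whose axes are the tool frame's). Camera axes: x right, y down, z forward; pixel columns grow to the right and rows downward; lengths in mm; the calibration is good to about 2 mm. A picture is of the moment at which its call begins: read the wrist's pose just before it. camera_params takes no time and is no camera call.
- sign_off(): hands the job in, once; it reports no verdict.
The state is a dict: "clock": time; "qpos": joint angles; "qvel": joint speeds; "joint_efforts": joint torques, N m; "eef_pos": TCP position; "tcp_rot": TCP orientation; "contact_force": force on the tool from outside, world axes, zero at the start; "wrist_torque": the same for the moment, N m; "opening": opening from 0.0 (shut) to 1.0 (fully open).
Only numpy, scipy, OpenCV 4.12 (cv2) and the standard library are available. Lean on these libraries where they do the work, as an engineer would, in place of code of your own. Each camera call takes 0.05 s, during which the arm holds its last target.

### The job

Clamp the resin block that lies in the holding plate: take the square T-key from the tool stand, push it gently and fully home into the cam's recessed socket and turn it clockwise, by feel, until the cam grips the block firmly against the sprung pad of the stop rail, but do not over-tighten it, because the resin cracks. Then pull the key out, stand it back upright and fully down in a free hole of the tool stand and let go, leaving everything else where it is.

Things in the scene. Friction and masses are not known exactly. Their poses are not given: they have to be found in the camera images.
- key_bar (a point): Centre of the blue crossbar (60 mm along y, 12 mm thick along x: grip it so, 16 mm high) of the loose 90 g T-key, standing at first in an outer hole of the tool stand. z up. Below it: round stem, dark collar (24 mm diameter, underside 50 mm below this point), then a 10 mm square steel shank with sides along x and y, ending 80 mm below this point.
- key_tip (a point): Middle of the flat lower end of the T-key's 10 mm square shank, 80 mm below key_bar, same axes. The collar's underside is 30 mm above it.
- socket (a point): Mouth centre of the square socket in the cam's brass head, 46 mm above the table; turns with the cam. z up, square's sides along x and y. Hole 11.2 mm wide, 2 mm chamfer, 16 mm deep: a key fully home has its tip 16 mm below this point, its collar clear above. Play gives about 7 degrees of lost motion either way. Sits 2 mm below the rim of a fixed grey collar (32 mm inside, 43 mm outside).
- cam (a joint): Turn of the cam (rad), 0 slackest, growing clockwise seen from above; starts at 0.75 to 0.95. Meets the block anywhere from 1.1 to 1.75, as the rail is set anew each time. Free turning needs 0.1 N m; once the block is pinched, 0.1 rad adds 8 to 14 N of clamping, each 10 N 0.06 to 0.12 N m. Firm: 10 to 30 N, so 0.25 to 0.33 N m on the key; it eases a little as the key lets go. Loose under 5 N, cracked over 40 N.
- block: Amber resin block with ground shells, 60 x 40 x 16 mm (x, y, z), lying loose on the holding plate between the cam (a 24 mm disc 3 mm off its axis, at the block's -y side) and the sprung brass pad of the dark stop rail (+y side), with an end stop at +x. Origin at the centre of its underside, 12 mm above the table. The gripper must not touch it. Clamped, it stays so when the key is let go.
- plate_top (a point): Point on top of the fixed aluminium holding plate (115 x 134 mm, top 12 mm above the table), near the middle of the block; the cam's axis lies 33 mm from it toward the plate's -y, the pad's face 17 to 20 mm toward +y. x runs along the rail. The plate's highest part stands 50 mm above the table.
- stand_top (a point): Centre of the top face of the fixed wooden tool stand, a block of 56 x 200 x 45 mm (x, y, z); top 45 mm above the table. Three square holes, 14 mm wide and 40 mm deep, in a row along its y at -68, 0 and +68 mm. T-key and orange screwdriver stand in the two outer holes (either way round); the middle one is free. A key fully down rests with its collar on the top face, tip 30 mm below it.
- driver: Bystander: screwdriver with an orange round handle, 82 mm long, standing in the tool stand. Origin at its lower tip.
- dish_a: Bystander: glass dish, 88 mm wide, 14 mm high; origin under its centre.
- dish_b: Bystander: second glass dish, same size.
- jar: Bystander: amber sample jar, 52 mm wide, 75 mm high; origin under its centre.
- spare: Bystander: another resin block, 60 x 40 x 16 mm, on the table.
- offcut: Bystander: wooden block 90 x 60 x 18 mm; origin under its centre.
- tweezers: Bystander: steel tweezers lying flat, about 120 mm long.
There are look-alikes about, which are no part of the job. Leave any red look-alike of the block alone.

How it is judged:
By the outcome, as a careful person would: the job done as asked, in the order asked, and still so for the second after the job is handed in, with the robot touching nothing.
It also fails if it takes over 61 s, if anything falls off the work surface, if the arm or the gripper's body presses on something with over 40 N, if the wrist force passes 120 N, or if a joint passes its speed limit or range.

## Working session

There is one attempt and no reset: what is moved stays moved. The work goes in short steps, Python scripts to look and compute and a tool call to move; the robot and the scene stay as the last step left them, time stands still between calls to the robot, and variables do not carry over. Pictures are saved under pics/ and viewed, and the job is handed in when it is done.

Besides the shell and the picture viewer there is one more tool, called after "Emit:" by a JSON object that holds its "op" and its "data", one argument or row to a line. drive_tool: Moves the arm, as the interface text tells. Its arguments: {"type":"object","properties":{"rows":{"type":"array","items":{"type":"number"}},"newtons":{"type":"number"}},"required":["rows"]}

```bash
ls; mkdir -p pics
python3 - <<'E'
from rig import r, grab_frame, camera_params
import cv2
s=r.sense();print(s)
for n in ["scene","side","wrist"]:
    p=camera_params(n);print(n,p)
    cv2.imwrite(f"pics/{n}0.png",grab_frame(n)[:,:,::-1])
E
```

```text
pics
{'clock': 0.0, 'qpos': array([ 1.28859195e+00,  3.53669490e-01,  1.63414378e+00, -3.17903689e-05,
        1.15518063e+00, -2.37890626e-03]), 'qvel': array([ 0.00050897,  0.00038573,  0.00077873,  0.00022911,  0.00201268,
       -0.00172328]), 'joint_efforts': array([ 3.16533449e-03, -6.05267000e+01, -3.42073345e+01,  3.25371839e-04,
        9.30694048e-03, -3.93612993e-05]), 'eef_pos': array([172.48161031, 600.23284344, 230.54421667]), 'tcp_rot': array([-1.55243535,  1.56939477, -1.83224797]), 'contact_force': array([0.28822193, 0.26303885, 0.12738741]), 'wrist_torque': array([ 0.00789916,  0.01311225, -0.00683638]), 'opening': 1.0010065249409308}
scene {'vertical_fov': 57.86146458646224, 'cx': 260.27492107428844, 'cy': 192.02830591189291, 'pose': array([[-8.86024358e-01,  3.68669799e-01, -2.81146612e-01,
         8.14447258e+02],
       [ 4.63445453e-01,  7.21748727e-01, -5.14098324e-01,
         5.36718714e+02],
       [ 1.33846841e-02, -5.85799756e-01, -8.10345294e-01,
         8.91982868e+02],
       [ 0.00000000e+00,  0.00000000e+00,  0.00000000e+00,
         1.00000000e+00
[... 204 characters left out ...]
8559119e-01,  6.06544748e-01, -7.86159783e-01,
         9.51992173e+02],
       [-1.92818432e-02, -7.93001016e-01, -6.08915100e-01,
         8.31583130e+02],
       [ 0.00000000e+00,  0.00000000e+00,  0.00000000e+00,
         1.00000000e+00]])}
wrist {'vertical_fov': 63.84735428318255, 'cx': 257.00473697617315, 'cy': 192.79053409737608, 'tool_from_camera': array([[-5.08747493e-04, -3.11324066e-01,  9.50303671e-01,
        -1.41918562e+02],
       [ 9.99999818e-01, -4.68025417e-04,  3.82025068e-04,
        -1.23986109e+00],
       [ 3.25832675e-04,  9.50303692e-01,  3.11324248e-01,
        -7.95873000e+01],
       [ 0.00000000e+00,  0.00000000e+00,  0.00000000e+00,
         1.00000000e+00]])}
```

View pics/scene0.png

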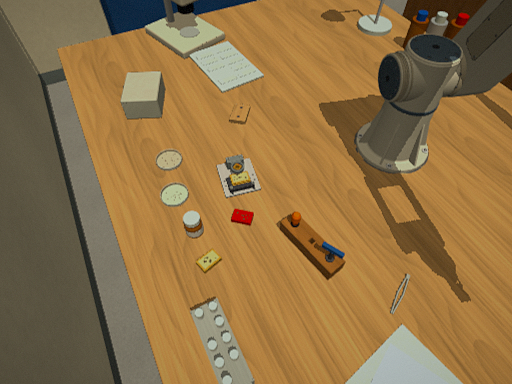

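View pics/side0.png

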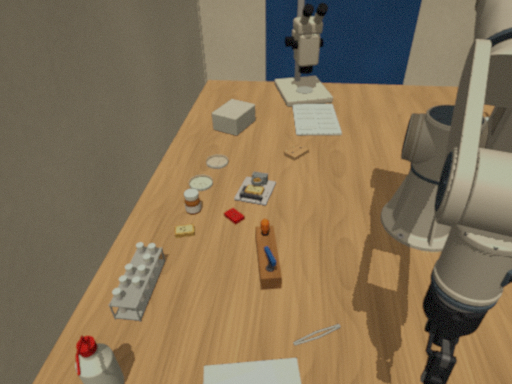

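View pics/wrist0.png

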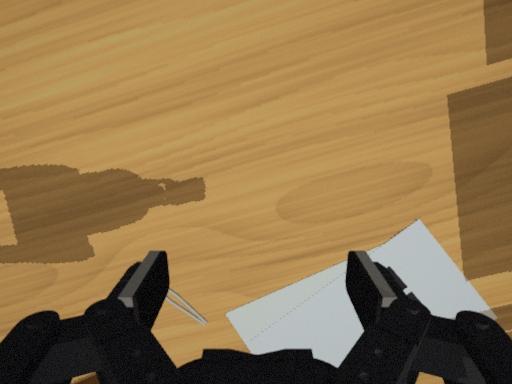

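The scene view shows the tool stand at about (312,243), with the blue key bar at (333,250) and the orange driver at (295,217). The plate is at (238,178), with the cam collar at (235,163) and the block at (240,182). The wrist view doesn't include any of these yet. I'll triangulate next.

```bash
cat > h.py <<'E'
import numpy as np, cv2
from scipy.spatial.transform import Rotation as R
from rig import r, grab_frame, camera_params
def cam(n, s=None):
    p=camera_params(n); f=192/np.tan(np.radians(p["vertical_fov"]/2))
    if n=="wrist":
        s=s or r.sense(); T=np.eye(4); T[:3,:3]=R.from_euler('xyz',s["tcp_rot"]).as_matrix(); T[:3,3]=s["eef_pos"]
        P=T@p["tool_from_camera"]
    else: P=p["pose"]
    return dict(f=f,cx=p["cx"],cy=p["cy"],P=P)
def ray(c,u,v):
    d=c["P"][:3,:3]@np.array([(u-c["cx"])/c["f"],(v-c["cy"])/c["f"],1]); return c["P"][:3,3],d/np.linalg.norm(d)
def onz(c,u,v,z):
    o,d=ray(c,u,v); return o+d*(z-o[2])/d[2]
def proj(c,p):
    q=c["P"][:3,:3].T@(np.array(p)-c["P"][:3,3]); return q[0]/q[2]*c["f"]+c["cx"],q[1]/q[2]*c["f"]+c["cy"]
def tri(rays):
    A=np.zeros((3,3));b=np.zeros(3)
    for o,d in rays:
        M=np.eye(3)-np.outer(d,d);A+=M;b+=M@o
    p=np.linalg.solve(A,b); return p,[np.linalg.norm((np.eye(3)-np.outer(d,d))@(p-o)) for o,d in rays]
def blobs(img,lo,hi,amin=8):
    m=cv2.inRange(cv2.cvtColor(img,cv2.COLOR_RGB2HSV),np.array(lo),np.array(hi))
    n,l,st,ce=cv2.connectedComponentsWithStats(m)
    return [(st[i,4],ce[i].round(1),st[i,:4]) for i in range(1,n) if st[i,4]>=amin]
E
python3 - <<'E'
from h import *
for n in ["scene","side"]:
    im=cv2.imread(f"pics/{n}0.png")[:,:,::-1].copy()
    print(n,"blue",blobs(im,(100,120,60),(125,255,255)))
    print(n,"or",blobs(im,(5,190,150),(11,255,255)))
    x0,y0,x1,y1=(210,140,360,290) if n=="scene" else (215,150,315,300)
    cv2.imwrite(f"pics/{n}0z.png",cv2.resize(im[y0:y1,x0:x1,::-1],None,fx=4,fy=4,interpolation=cv2.INTER_CUBIC) if n=="scene" else cv2.resize(im[y0:y1,x0:x1,::-1],None,fx=4,fy=4,interpolation=cv2.INTER_CUBIC))
cs=cam("scene");cd=cam("side")
E
```

```text
scene blue [(np.int32(1321), array([134.5,  12.8]), array([106,   0,  60,  33], dtype=int32)), (np.int32(425), array([213.6,   4.7]), array([194,   0,  58,  14], dtype=int32)), (np.int32(35), array([174.1,   7.2]), array([172,   2,   6,  11], dtype=int32)), (np.int32(87), array([422.4,  14.8]), array([417,  10,  11,  11], dtype=int32)), (np.int32(112), array([332.5, 249.4]), array([322, 242,  22,  15], dtype=int32))]
scene or []
side blue [(np.int32(2004), array([279.4,  37.9]), array([266,   0,  31,  80], dtype=int32)), (np.int32(7579), array([365.5,  40. ]), array([301,   0, 120,  84], dtype=int32)), (np.int32(75), array([269.8, 256.2]), array([265, 247,  10,  19], dtype=int32))]
side or []
```

View pics/scene0z.png

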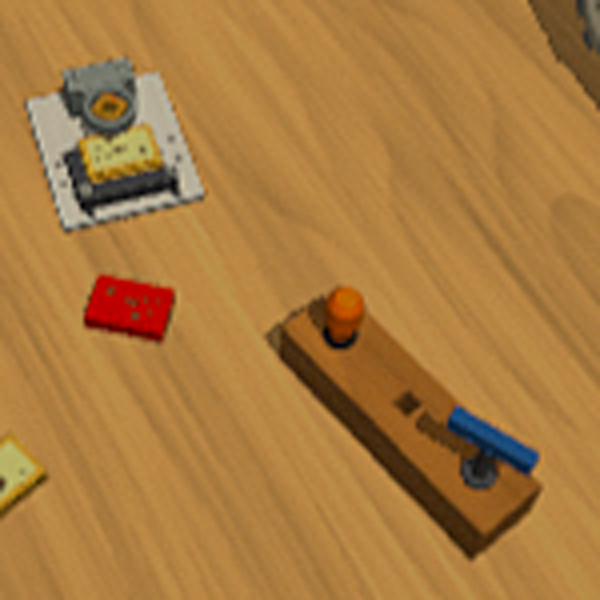

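View pics/side0z.png

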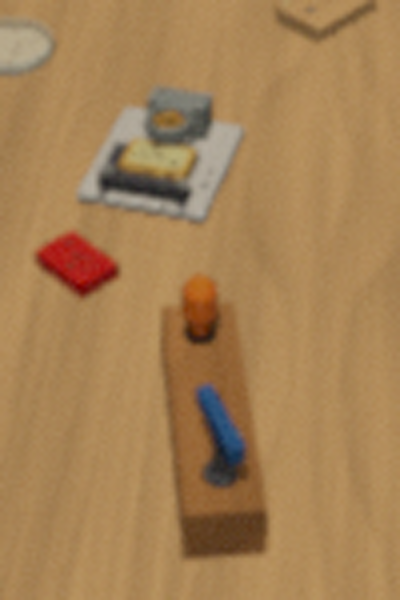

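Run:
```python
from h import *
cs=cam("scene");cd=cam("side")
S=lambda u,v:(210+u/4-.4,140+v/4-.4); D=lambda u,v:(215+u/4-.4,150+v/4-.4)
print("bar",tri([ray(cs,332.5,249.4),ray(cd,269.8,256.2)]))
for a,b in [((452,418),(203,390)),((535,462),(238,455))]:
    print("barend",tri([ray(cs,*S(*a)),ray(cd,*D(*b))]))
a=onz(cs,*S(452,418),112);b=onz(cs,*S(535,462),112);print("bar scene z112",a,b,np.degrees(np.arctan2(*(b-a)[1::-1])))
a=onz(cd,*D(203,390),112);b=onz(cd,*D(238,455),112);print(a,b,np.degrees(np.arctan2(*(b-a)[1::-1])))
print("collar",onz(cs,*S(480,472),50),onz(cd,*D(221,474),50))
print("midhole",onz(cs,*S(407,403),45))
print("driver base",onz(cs,*S(341,338),45),onz(cd,*D(201,332),45))
print("head",onz(cs,*S(109,106),46),onz(cd,*D(168,121),46))
for q in [(28,103),(158,74),(203,195),(68,230)]: print("plate",onz(cs,*S(*q),12))
for q in [(128,105),(244,128),(206,220),(80,198)]: print("plateD",onz(cd,*D(*q),12))
print("red",onz(cs,*S(130,300),16))
```

```text
bar (array([456.2099115 , 272.29145341,  91.52555073]), [np.float64(0.241838370456246), np.float64(0.24183837045618836)])
barend (array([471.47639608, 249.03287619,  97.92724945]), [np.float64(2.095924863472767), np.float64(2.095924863472736)])
barend (array([442.81361641, 299.26631932,  95.67383305]), [np.float64(0.22311360210532588), np.float64(0.22311360210527156)])
bar scene z112 [479.33537245 255.68062499 112.        ] [450.62468257 304.29382862 112.        ] 120.56586449165204
[468.81020579 260.36595061 112.        ] [441.67127112 313.52651233 112.        ] 117.04471165170695
collar [458.32638845 275.05726787  50.        ] [455.41203268 276.27210023  50.        ]
midhole [471.66483782 207.81729507  45.        ]
driver base [485.40971726 142.8806706   45.        ] [482.77810293 137.13178772  45.        ]
head [ 540.08635347 -123.76152147   46.        ] [ 538.24801783 -124.73021237   46.        ]
plate [ 587.22332726 -183.52302998   12.        ]
plate [ 477.36857873 -163.361905     12.        ]
plate [502.30224578 -34.12142919  12.        ]
plate [610.73726157 -51.75111981  12.        ]
plateD [ 584.54911942 -193.20248368   12.        ]
plateD [ 473.94363672 -166.90081097   12.        ]
plateD [495.69237243 -32.6234254   12.        ]
plateD [606.74144451 -51.84687839  12.        ]
red [596.94279337  29.71764809  16.        ]
```

```bash
cat >> h.py <<'E'
def goto(tcp, yaw, s=None):
    """tool down, tool-y heading yaw deg (mod 180 nearest). prints shift + rotvec deg in tool axes"""
    s=s or r.sense(); R0=R.from_euler('xyz',s["tcp_rot"])
    M=R0.as_matrix(); cur=np.degrees(np.arctan2(M[1,1],M[0,1]))
    out=[]
    for y in (yaw,yaw+180):
        a=np.radians(y); ty=np.array([np.cos(a),np.sin(a),0]); tx=np.array([0,0,-1.]); tz=np.cross(tx,ty)
        Rt=R.from_matrix(np.c_[tx,ty,tz]); out.append(np.degrees((R0.inv()*Rt).as_rotvec()))
    out.sort(key=np.linalg.norm)
    print("cur yaw %.2f"%cur,"tcp",s["eef_pos"].round(2),"shift",(M.T@(np.array(tcp)-s["eef_pos"])).round(2),"rot",out[0].round(2),"alt",out[1].round(2),"j6 %.3f"%s["qpos"][5],"t %.2f"%s["clock"])
E
python3 - <<'E'
from h import *
print(R.from_euler('xyz',r.sense()["tcp_rot"]).as_matrix().round(4))
goto([457,274,240],28)
E
```

```text
[[-3.000e-04  2.762e-01  9.611e-01]
 [-1.000e-03  9.611e-01 -2.762e-01]
 [-1.000e+00 -1.100e-03 -0.000e+00]]
cur yaw 73.97 tcp [172.51 600.34 230.7 ] shift [  -9.05 -235.1   363.56] rot [4.597e+01 2.000e-02 6.000e-02] alt [-1.3403e+02 -7.0000e-02  3.0000e-02] j6 -0.002 t 0.15
```

Emit:
{"op": "drive_tool", "data": {
  "rows": [-9, -235, 364, 46, 0, 0, 60, -9, -235, 364, 46, 0, 0, 60, -9, -235, 364, 46, 0, 0, 60, -9, -235, 364, 46, 0, 0, 60, -9, -235, 364, 46, 0, 0, 60, -9, -235, 364, 46, 0, 0, 60, -9, -235, 364, 46, 0, 0, 60, -9, -235, 364, 46, 0, 0, 60, -9, -235, 364, 46, 0, 0, 60]
}}

```text
clock: 1.27
eef_pos: [457.2, 273.9, 239.7]
tcp_rot: [-1.32, 1.569, -2.404]
contact_force: [-0.2, -1.3, -0.0]
opening: 0.601
```

Run:
```python
from h import *
s=r.sense();goto([457,274,240],28,s)
im=grab_frame("wrist");cv2.imwrite("pics/w1.png",im[:,:,::-1]);print(blobs(im,(100,120,60),(125,255,255),50))
```

```text
cur yaw 27.90 tcp [457.19 273.91 239.74] shift [-0.26 -0.13 -0.17] rot [-0.1   0.02  0.08] alt [ 1.799e+02  1.200e-01 -3.000e-02] j6 0.050 t 1.27
[(np.int32(713), array([258., 177.]), array([252, 147,  13,  62], dtype=int32))]
```

View pics/w1.png

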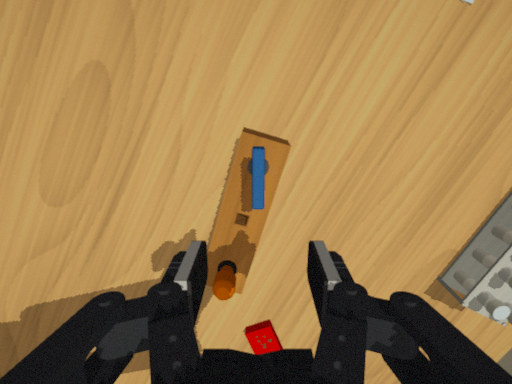

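The wrist view shows the blue bar at (258,177), nearly vertical and lined up with the jaws. The free middle hole is at (243,220) and the driver at (225,280).

Run:
```python
from h import *
s=r.sense();c=cam("wrist",s)
im=cv2.imread("pics/w1.png")
hsv=cv2.cvtColor(im,cv2.COLOR_BGR2HSV)
m=cv2.inRange(hsv,(100,120,40),(125,255,255))
ys,xs=np.nonzero(m);k=(abs(xs-258)<15);pts=np.c_[xs[k],ys[k]].astype(np.float32)
W=np.array([onz(c,u,v,101)[:2] for u,v in pts]).astype(np.float32)
print(cv2.minAreaRect(W),W.mean(0))
w=W-W.mean(0);_,_,V=np.linalg.svd(w,full_matrices=False);print("axis deg",np.degrees(np.arctan2(V[0,1],V[0,0]))%180)
print("hole",onz(c,243,220,45))
# stand corners: top edge
print("stand far",onz(c,243,133,45),onz(c,288,146,45))
ce=W.mean(0)
goto([ce[0],ce[1],76],np.degrees(np.arctan2(V[0,1],V[0,0]))%180-90,s)
```

```text
((456.4532470703125, 275.5099182128906), (11.261435508728027, 59.65632629394531), 27.67148208618164) [455.9403  276.46115]
axis deg 117.98956
hole [472.13968434 208.6134766   45.        ]
stand far [425.64166697 299.28005509  45.        ] [475.58828619 309.85273273  45.        ]
cur yaw 27.98 tcp [456.83 274.44 239.75] shift [163.75   0.38  -2.27] rot [-0.01  0.02  0.08] alt [ 1.7999e+02  1.2000e-01 -4.0000e-02] j6 0.050 t 1.32
```

Emit:
{"op": "drive_tool", "data": {
  "rows": [60, 0, -1.7, 0, 0, 0, 60, 110, 0, -1.7, 0, 0, 0, 50, 140, 0, -1.7, 0, 0, 0, 45, 163, 0, -1.7, 0, 0, 0, 40, 163, 0, -1.7, 0, 0, 0, 0, 163, 0, -1.7, 0, 0, 0, 0, 163, 0, -1.7, 0, 0, 0, 0, 163, 0, -1.7, 0, 0, 0, 0],
  "newtons": 80
}}

```text
clock: 2.33
eef_pos: [456.1, 276.1, 77.6]
tcp_rot: [-0.726, 1.57, -1.808]
contact_force: [-1.0, -0.0, -0.1]
opening: 0.123
```

Run:
```python
from h import *
s=r.sense();goto([456.3,275.8,76],28,s);print(s["opening"],s["contact_force"],s["wrist_torque"])
```

```text
cur yaw 27.99 tcp [456.07 276.08  77.55] shift [1.55 0.07 0.35] rot [-0.01  0.01  0.01] alt [ 1.7999e+02  2.0000e-02 -2.0000e-02] j6 0.053 t 2.33
0.12264860696322699 [-0.99081787 -0.01302009 -0.11793961] [ 0.0602309   0.17678054 -0.0203857 ]
```

Emit:
{"op": "drive_tool", "data": {
  "rows": [-10, 0, 0, 0, 0, 0, 0, -40, 0, 0, 0, 0, 0, 0, -100, 0, 0, 0, 0, 0, 0, -150, 0, 0, 0, 0, 0, 0, -150, 0, 0, 0, 0, 0, 0]
}}

```text
clock: 2.95
eef_pos: [458.6, 277.4, 232.7]
tcp_rot: [1.584, 1.562, 0.501]
contact_force: [0.5, 0.2, -1.8]
opening: 0.128
```

Run:
```python
from h import *
s=r.sense();print(s["opening"],s["contact_force"],s["wrist_torque"])
im=grab_frame("wrist");cv2.imwrite("pics/w2.png",im[:,:,::-1])
# tool height above socket: place socket ~75 mm in tool -z and 110 below TCP
for yaw in (-10,):
    goto([539,-124,180],yaw,s)
```

```text
0.12845508650973372 [ 0.52282148  0.24042034 -1.84239918] [ 0.04541746 -0.027902    0.00481492]
cur yaw 27.97 tcp [458.56 277.41 232.74] shift [  51.65 -117.7   392.25] rot [37.97 -0.17 -0.49] alt [-142.03    0.63   -0.22] j6 0.053 t 2.95
```

View pics/w2.png

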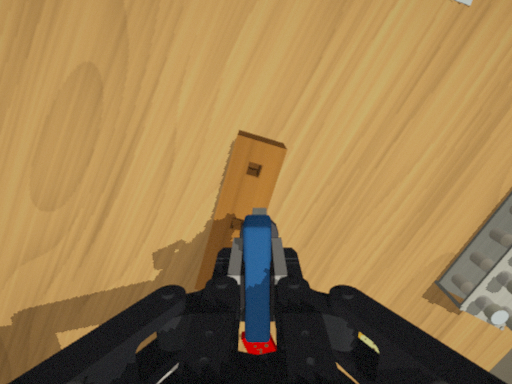

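The bar is held at about (257,280) and its hole, at (254,170), is empty. Next I'll carry the key over the cam.

Emit:
{"op": "drive_tool", "data": {
  "rows": [0, -118, 392, 38, 0, 0, 0, 0, -118, 392, 38, 0, 0, 0, 0, -118, 392, 38, 0, 0, 0, 0, -118, 392, 38, 0, 0, 0, 0, -118, 392, 38, 0, 0, 0, 0, -118, 392, 38, 0, 0, 0, 0, -118, 392, 38, 0, 0, 0, 0, -118, 392, 38, 0, 0, 0, 0, -118, 392, 38, 0, 0, 0, 0, -118, 392, 38, 0, 0, 0]
}}

```text
clock: 4.25
eef_pos: [536.4, -123.8, 229.1]
tcp_rot: [2.418, 1.567, 0.673]
contact_force: [-0.0, -0.3, -2.0]
opening: 0.125
```

Run:
```python
from h import *
s=r.sense();print(s["opening"],s["contact_force"],s["wrist_torque"])
im=grab_frame("wrist");cv2.imwrite("pics/w3.png",im[:,:,::-1])
goto([539,-124,180],-10,s)
print(proj(cam("wrist",s),[539,-124,46]))
```

```text
0.1251513785660021 [-0.02428691 -0.32091798 -1.96608796] [ 0.03198629 -0.03065955  0.00444319]
cur yaw -9.96 tcp [ 536.42 -123.75  229.14] shift [49.15  2.45 -0.05] rot [ 0.04 -0.18 -0.16] alt [-179.96    0.25   -0.28] j6 -0.059 t 4.25
(np.float64(258.73262839046663), np.float64(168.84606883202508))
```

View pics/w3.png

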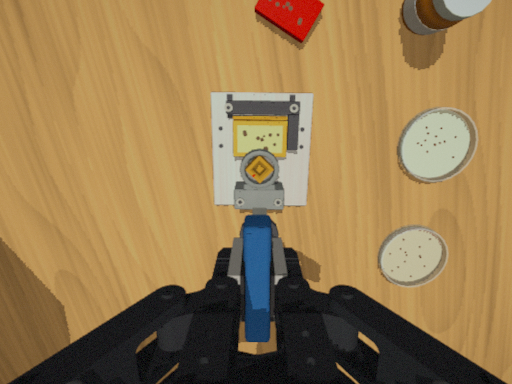

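The socket, a tilted square, is at (260,169). The block is at (260,138) with the rail above it, and the view is unobstructed. I'll go lower for a sharper look.

Run:
```python
from h import *
s=r.sense();c=cam("wrist",s);M=R.from_euler('xyz',s["tcp_rot"]).as_matrix()
for dx in (60,80,95):
  for dz in (20,40,60):
    p=dict(c);P=c["P"].copy();P[:3,3]+=M@np.array([dx,3,dz]);p["P"]=P
    print(dx,dz,proj(p,onz(c,260,169,46)))
```

```text
60 20 (np.float64(257.32658248978936), np.float64(162.98559930161989))
60 40 (np.float64(257.3265736457218), np.float64(140.11587980552653))
60 60 (np.float64(257.32656437639804), np.float64(116.14649837156396))
80 20 (np.float64(257.36938259555893), np.float64(168.33594300482457))
80 40 (np.float64(257.3704557930443), np.float64(143.8288151458584))
80 60 (np.float64(257.37158469776926), np.float64(118.04957803868136))
95 20 (np.float64(257.40598497088286), np.float64(172.9115225464074))
95 40 (np.float64(257.40810750668766), np.float64(147.01458400039917))
95 60 (np.float64(257.4103472068207), np.float64(119.68813015415401))
```

Emit:
{"op": "drive_tool", "data": {
  "rows": [50, 3, 20, 0, 0, 0, 0, 80, 3, 20, 0, 0, 0, 0, 95, 3, 20, 0, 0, 0, 0, 95, 3, 20, 0, 0, 0, 0, 95, 3, 20, 0, 0, 0, 0]
}}

```text
clock: 4.92
eef_pos: [537.4, -143.6, 135.5]
tcp_rot: [2.092, 1.565, 0.348]
contact_force: [-0.3, 0.0, -0.7]
opening: 0.123
```

Run:
```python
from h import *
s=r.sense();print(s["opening"],s["contact_force"],s["wrist_torque"],s["eef_pos"],s["tcp_rot"])
im=grab_frame("wrist");cv2.imwrite("pics/w4.png",im[:,:,::-1])
z=im[120:220,207:307,::-1]
cv2.imwrite("pics/w4z.png",cv2.resize(z,None,fx=6,fy=6,interpolation=cv2.INTER_CUBIC))
goto([539,-124,180],-10,s)
```

```text
0.12339581508325093 [-0.33579927  0.03012933 -0.7182171 ] [ 0.01137591  0.02980155 -0.01450716] [ 537.3690994  -143.62714557  135.52365844] [2.09172835 1.56501545 0.34795714]
cur yaw -9.91 tcp [ 537.37 -143.63  135.52] shift [-44.43  -1.55 -19.74] rot [ 0.09 -0.17 -0.29] alt [-179.91    0.45   -0.26] j6 -0.096 t 4.92
```

View pics/w4.png

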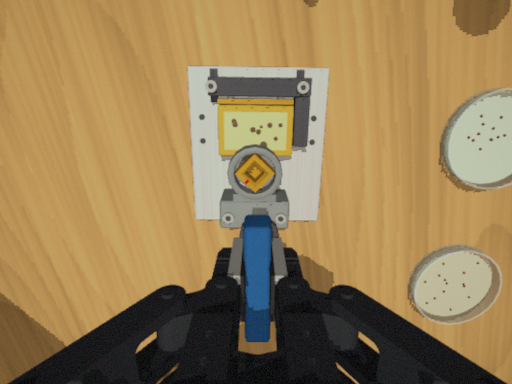

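View pics/w4z.png

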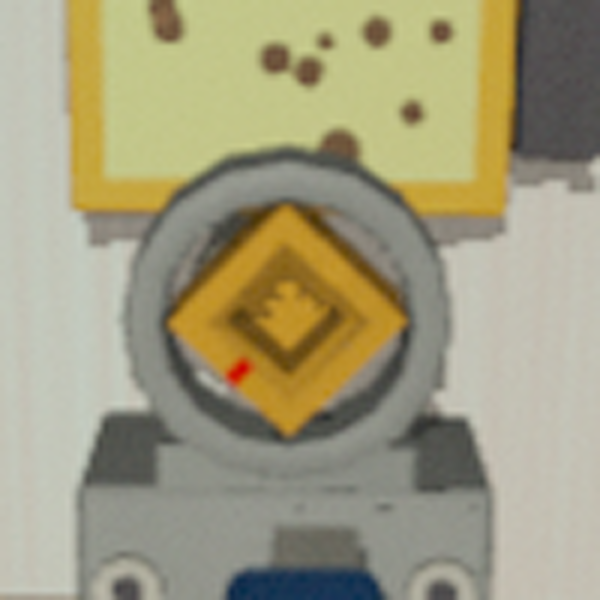

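The square brass head has corners at about (288,205), (408,322), (290,437) and (168,323) in the 6x crop. The red mark is at (238,372).

Run:
```python
from h import *
s=r.sense()
s["eef_pos"]=np.array([537.37,-143.63,135.52]);s["tcp_rot"]=np.array([2.09172835,1.56501545,0.34795714])
c=cam("wrist",s);Z=lambda u,v:(207+(u+.5)/6-.5,120+(v+.5)/6-.5)
def rep(n,C,z):
    W=np.array([onz(c,*Z(*q),z)[:2] for q in C]);e=np.roll(W,-1,0)-W
    print(n,"ctr",W.mean(0).round(2),"sides",np.linalg.norm(e,axis=1).round(2),"ang",(np.degrees(np.arctan2(e[:,1],e[:,0]))%90).round(1)); return W.mean(0)
a=rep("head",[(288,205),(408,322),(290,437),(168,323)],46)
b=rep("mouth chamfer",[(288,244),(370,322),(290,400),(210,322)],46)
rep("mouth in",[(288,272),(345,320),(290,374),(232,320)],44)
# collar ring outer circle z=48
W=[onz(c,*Z(*q),48)[:2] for q in [(288,148),(288,478),(128,313),(450,313)]];print("ring",np.mean(W,0),np.linalg.norm(W[0]-W[1]),np.linalg.norm(W[2]-W[3]))
for C,z in [([(72,208),(504,215)],28)]:
    w=[onz(c,*Z(*q),z)[:2] for q in C];d=w[1]-w[0];print("block edge deg",np.degrees(np.arctan2(d[1],d[0])),np.linalg.norm(d))
# key bar in hand: top face z
im=cv2.imread("pics/w4.png");m=cv2.inRange(cv2.cvtColor(im,cv2.COLOR_BGR2HSV),(100,120,40),(125,255,255))
ys,xs=np.nonzero(m);print("bar px",xs.min(),xs.max(),ys.min(),ys.max())
T=np.linalg.inv(cam("wrist",s)["P"]);
p=camera_params("wrist")["tool_from_camera"]
def ont(u,v,x):
    d=p[:3,:3]@np.array([(u-c["cx"])/c["f"],(v-c["cy"])/c["f"],1]);o=p[:3,3];return o+d*(x-o[0])/d[0]
row=xs[(ys>225)&(ys<230)];print(row.min(),row.max())
for (u,v,x) in [(257,216,-25.5),(257,342,-25.5),(257,216,-9.5),(row.min(),228,-25.5),(row.max(),228,-25.5)]: print(u,v,x,ont(u,v,x).round(2))
```

```text
head ctr [ 539.44 -124.74] sides [21.72 21.8  22.05 21.83] ang [35.4 35.6 35.5 34.8]
mouth chamfer ctr [ 539.57 -124.71] sides [14.71 14.73 14.72 14.35] ang [35.9 35.5 34.5 35.4]
mouth in ctr [ 539.4  -125.09] sides [ 9.78 10.23 10.49  9.68] ang [39.3 35.5 35.9 31.2]
ring [ 539.70727422 -123.25412381] 43.368967128070096 41.12189002979803
block edge deg -10.931765050557953 58.957285629430054
bar px 243 271 215 341
243 270
257 216 -25.5 [-25.5    0.06 -30.52]
257 342 -25.5 [-25.5    0.04  33.61]
257 216 -9.5 [ -9.5    0.07 -23.93]
243 228 -25.5 [-25.5   -5.72 -25.18]
270 228 -25.5 [-25.5    5.42 -25.18]
```

Run:
```python
from h import *
T=np.linalg.inv(camera_params("wrist")["tool_from_camera"]);c=cam("wrist")
def pt(p):
    q=T@np.array([*p,1]);return round(q[0]/q[2]*c["f"]+c["cx"],1),round(q[1]/q[2]*c["f"]+c["cy"],1)
for n,p in dict(tip=(62.5,0,0),tipL=(62.5,0,-7),tipC=(62.5,0,-5),col=(32.5,0,-12),coltop=(26,0,-12),end_top=(-25.5,0,-30),end_bot=(-9.5,0,-30),near_top=(-25.5,0,30)).items(): print(n,pt(p))
for f in ("w2","w4"):
    im=cv2.imread(f"pics/{f}.png");cv2.imwrite(f"pics/{f}k.png",cv2.resize(im[190:250,220:295],None,fx=8,fy=8,interpolation=cv2.INTER_CUBIC))
```

```text
tip (np.float64(256.8), np.float64(208.5))
tipL (np.float64(256.8), np.float64(199.2))
tipC (np.float64(256.8), np.float64(201.9))
col (np.float64(256.8), np.float64(207.8))
coltop (np.float64(256.8), np.float64(211.7))
end_top (np.float64(256.9), np.float64(217.2))
end_bot (np.float64(256.8), np.float64(203.7))
near_top (np.float64(256.9), np.float64(335.8))
```

View pics/w2k.png

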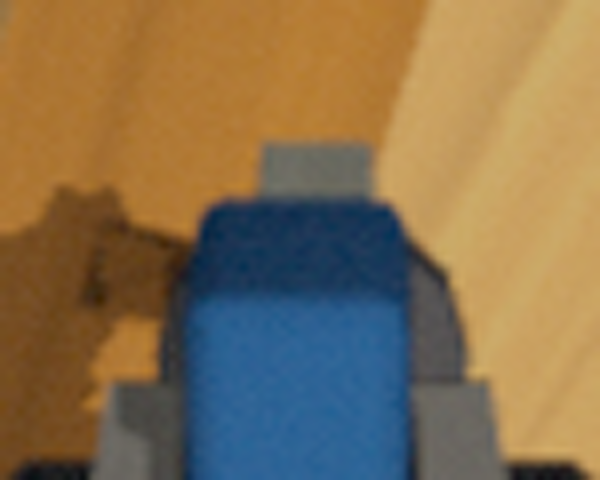

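View pics/w4k.png

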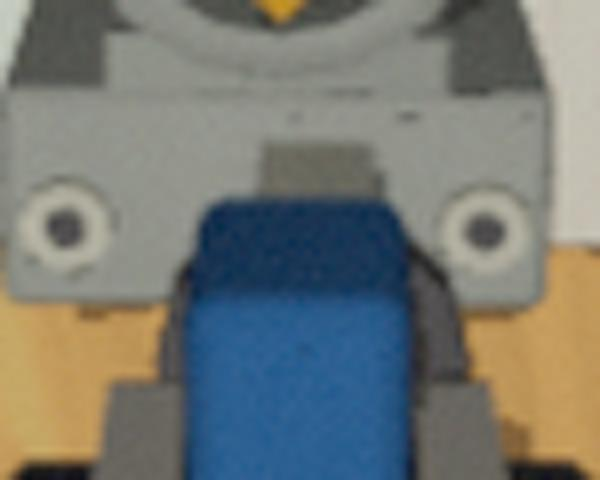

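```bash
cat >> h.py <<'E'
def ont(u,v,x):
    p=camera_params("wrist")["tool_from_camera"];c=cam("wrist")
    d=p[:3,:3]@np.array([(u-c["cx"])/c["f"],(v-c["cy"])/c["f"],1]);o=p[:3,3];return o+d*(x-o[0])/d[0]
def keygo(axis_xy, tcpz, yaw, off):
    """pose tool so the point at tool (y,z)=off is above axis_xy"""
    s=r.sense();a=np.radians(yaw);ty=np.array([np.cos(a),np.sin(a)]);tz=np.array([np.sin(a),-np.cos(a)])
    t=np.array(axis_xy)-off[0]*ty-off[1]*tz
    goto([t[0],t[1],tcpz],yaw,s)
E
python3 - <<'E'
from h import *
print("tip corners",ont(252.3,208,62.5),ont(266.9,208,62.5))
print("bar end top",ont(243.5,226.9,-25.5),ont(271.3,226.9,-25.5)); print("bar end bot",ont(257.5,215,-9.5)); print("near",ont(257,341.5,-25.5))
s=r.sense();print(s["eef_pos"])
keygo([539.5,-124.75],135,35.3,(1.6,4.4))
E
```

```text
tip corners [62.5        -3.21835633 -0.40585932] [62.5         7.13589592 -0.39950933]
bar end top [-25.5         -5.5075373  -25.68007227] [-25.5          5.95396304 -25.67242513]
bar end bot [ -9.5          0.3009467  -24.43308509]
near [-25.5          0.03860494  33.3134383 ]
[ 537.41321324 -143.74172727  135.64629671]
cur yaw -9.92 tcp [ 537.41 -143.74  135.65] shift [  0.68  -5.47 -21.03] rot [-4.522e+01 -3.000e-02 -3.500e-01] alt [ 1.3478e+02 -4.4000e-01  4.0000e-02] j6 -0.096 t 4.97
```

Run:
```python
from h import *
keygo([539.5,-124.75],125,35.3,(1.9,4.6))
```

```text
cur yaw -9.92 tcp [ 537.41 -143.74  135.65] shift [ 10.67  -5.88 -20.93] rot [-4.522e+01 -3.000e-02 -3.500e-01] alt [ 1.3478e+02 -4.4000e-01  4.0000e-02] j6 -0.096 t 4.97
```

Emit:
{"op": "drive_tool", "data": {
  "rows": [10.7, -5.9, -20.9, -9, 0, -0.35, 0, 10.7, -5.9, -20.9, -18, 0, -0.35, 0, 10.7, -5.9, -20.9, -27, 0, -0.35, 0, 10.7, -5.9, -20.9, -36, 0, -0.35, 0, 10.7, -5.9, -20.9, -45.2, 0, -0.35, 0, 10.7, -5.9, -20.9, -45.2, 0, -0.35, 0, 10.7, -5.9, -20.9, -45.2, 0, -0.35, 0]
}}

```text
clock: 5.85
eef_pos: [535.6, -122.2, 125.6]
tcp_rot: [1.251, 1.57, 0.292]
contact_force: [-0.2, 0.7, -1.0]
opening: 0.122
```

Run:
```python
from h import *
keygo([539.5,-124.75],125,35.3,(1.9,4.6))
s=r.sense();print(s["contact_force"],s["wrist_torque"])
for n,(x0,y0) in dict(scene=(195,120),side=(215,130)).items():
    im=grab_frame(n);cv2.imwrite(f"pics/{n}5.png",im[:,:,::-1])
    cv2.imwrite(f"pics/{n}5z.png",cv2.resize(im[y0:y0+80,x0:x0+80,::-1],None,fx=7,fy=7,interpolation=cv2.INTER_CUBIC))
im=grab_frame("wrist");cv2.imwrite("pics/w5.png",im[:,:,::-1])
```

```text
cur yaw 35.08 tcp [ 535.64 -122.18  125.62] shift [ 0.62 -0.24 -0.28] rot [-0.22  0.02 -0.06] alt [ 1.7978e+02 -9.0000e-02 -3.0000e-02] j6 -0.840 t 5.85
[-0.24366986  0.66210469 -1.02487751] [-0.0800227   0.00317318 -0.03112846]
```

View pics/scene5z.png

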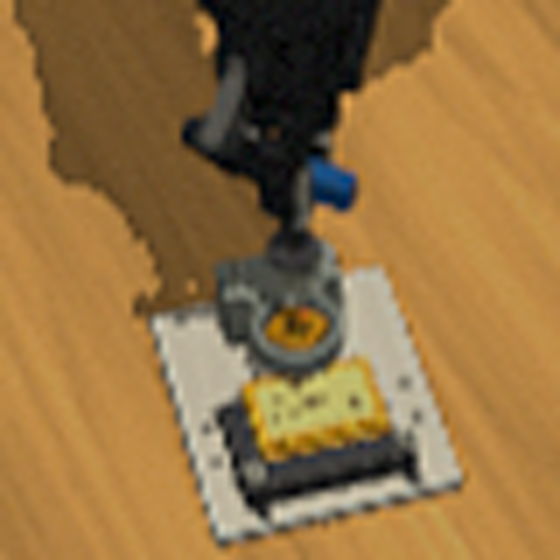

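View pics/side5z.png

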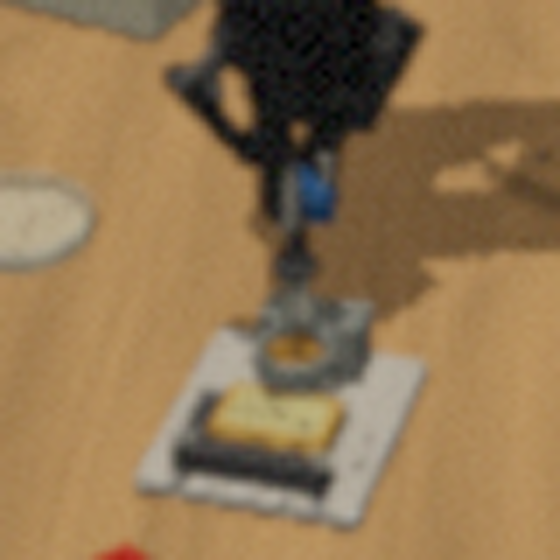

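View pics/w5.png

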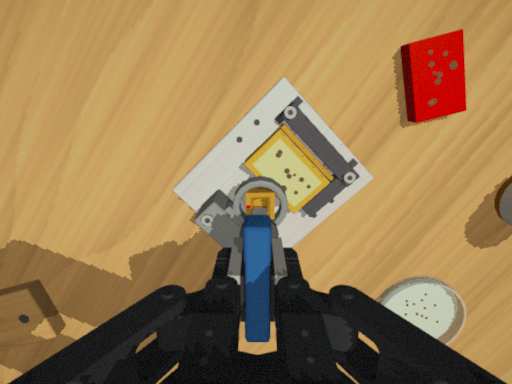

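The key hangs over the cam in both fixed views. In the wrist view, the brass head at (261,206) is square with the shank. I'll zoom in.

Run:
```python
import cv2
im=cv2.imread("pics/w5.png");cv2.imwrite("pics/w5z.png",cv2.resize(im[170:240,220:300],None,fx=8,fy=8,interpolation=cv2.INTER_CUBIC))
```

```text
(no output)
```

View pics/w5z.png

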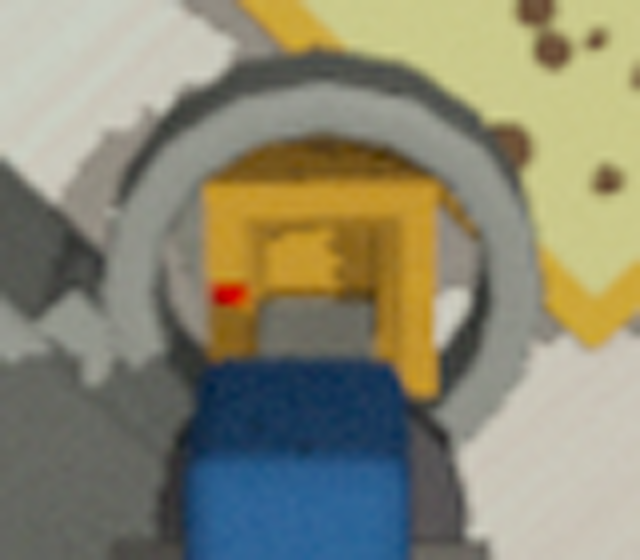

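Run:
```python
from h import *
Z=lambda u,v:(220+(u+.5)/8-.5,170+(v+.5)/8-.5)
for n,u,v,x in [("headL",206,183,79.6),("headR",438,183,79.6),("mouthL",252,220,79.6),("mouthR",402,220,79.6),("tipL",259,298,62.5),("tipR",376,298,62.5)]: print(n,ont(*Z(u,v),x).round(2))
```

```text
headL [79.6  -9.57 -6.67]
headR [79.6  12.36 -6.66]
mouthL [79.6  -5.24 -2.97]
mouthR [79.6   9.   -2.96]
tipL [62.5  -4.33 -1.53]
tipR [62.5   6.03 -1.52]
```

Emit:
{"op": "drive_tool", "data": {
  "rows": [6, 0.6, 0.8, -0.2, 0, 0, 0, 12, 0.6, 0.8, -0.2, 0, 0, 0, 15, 0.6, 0.8, -0.2, 0, 0, 0, 17, 0.6, 0.8, -0.2, 0, 0, 0, 18, 0.6, 0.8, -0.2, 0, 0, 0]
}}

```text
clock: 6.62
eef_pos: [536.3, -122.5, 107.0]
tcp_rot: [2.192, 1.57, 1.239]
contact_force: [-0.5, 0.1, -0.9]
opening: 0.128
```

Run:
```python
from h import *
s=r.sense();print(s["contact_force"],s["wrist_torque"],s["eef_pos"])
im=grab_frame("wrist");cv2.imwrite("pics/w6z.png",cv2.resize(im[170:240,220:300,::-1],None,fx=8,fy=8,interpolation=cv2.INTER_CUBIC))
```

```text
[-0.50764267  0.14206818 -0.93582745] [-0.00126082 -0.03172801 -0.01676784] [ 536.31620387 -122.47293976  107.0421808 ]
```

View pics/w6z.png

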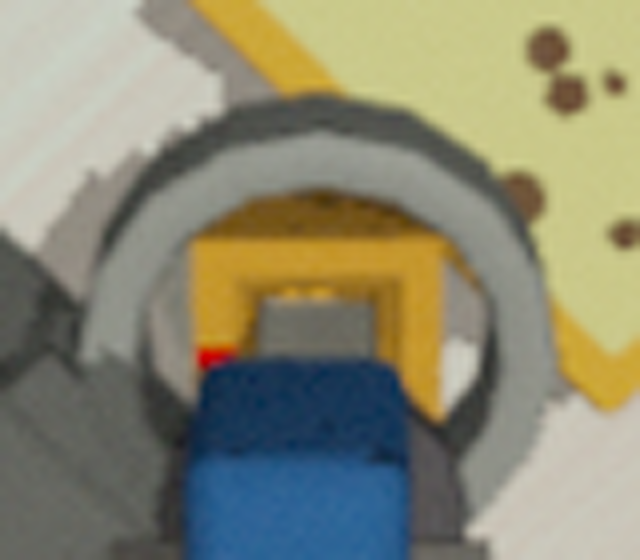

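The shank sits centred in the socket mouth, with no contact so far. I'll descend slowly.

Emit:
{"op": "drive_tool", "data": {
  "rows": [1, 0.2, 0.3, 0, 0, 0, 0, 2.5, 0.2, 0.3, 0, 0, 0, 0, 4, 0.2, 0.3, 0, 0, 0, 0, 5, 0.2, 0.3, 0, 0, 0, 0]
}}

```text
clock: 7.18
eef_pos: [536.6, -122.6, 101.9]
tcp_rot: [2.437, 1.57, 1.483]
contact_force: [-0.0, -0.0, -0.8]
opening: 0.124
```

Run:
```python
from h import *
s=r.sense();print(s["contact_force"],s["wrist_torque"],s["eef_pos"])
```

```text
[-0.03957047 -0.02493901 -0.81091642] [-0.04104893  0.01501733 -0.04403226] [ 536.57576691 -122.55121002  101.88186329]
```

Emit:
{"op": "drive_tool", "data": {
  "rows": [2, 0, 0, 0, 0, 0, 0, 4, 0, 0, 0, 0, 0, 0, 6, 0, 0, 0, 0, 0, 0, 7.5, 0, 0, 0, 0, 0, 0, 8, 0, 0, 0, 0, 0, 0]
}}

```text
clock: 7.8
eef_pos: [536.6, -122.5, 93.8]
tcp_rot: [2.626, 1.57, 1.672]
contact_force: [0.1, -0.3, -0.7]
opening: 0.125
```

Emit:
{"op": "drive_tool", "data": {
  "rows": [0.5, 0, 0, 0, 0, 0, 0, 1, 0, 0, 0, 0, 0, 0]
}}

```text
clock: 8.05
eef_pos: [536.6, -122.5, 92.8]
tcp_rot: [2.577, 1.57, 1.624]
contact_force: [-0.6, 0.4, -0.6]
opening: 0.125
```

Emit:
{"op": "drive_tool", "data": {
  "rows": [0.4, 0, 0, 0, 0, 0, 0, 0.8, 0, 0, 0, 0, 0, 0]
}}

```text
clock: 8.3
eef_pos: [536.6, -122.5, 92.0]
tcp_rot: [2.376, 1.57, 1.422]
contact_force: [-0.9, 0.9, -1.1]
opening: 0.127
```

Emit:
{"op": "drive_tool", "data": {
  "rows": [0.4, 0, 0, 0, 0, 0, 0, 0.6, 0, 0, 0, 0, 0, 0]
}}

```text
clock: 8.55
eef_pos: [536.6, -122.6, 91.4]
tcp_rot: [2.425, 1.57, 1.472]
contact_force: [0.5, -0.2, -1.8]
opening: 0.127
```

Emit:
{"op": "drive_tool", "data": {
  "rows": [0.5, 0, 0, 0, 0, 0, 0, 0.8, 0, 0, 0, 0, 0, 0]
}}

```text
clock: 8.8
eef_pos: [536.8, -122.6, 90.8]
tcp_rot: [1.865, 1.57, 0.912]
contact_force: [-0.3, 0.0, 4.3]
opening: 0.126
```

Emit:
{"op": "drive_tool", "data": {
  "rows": [0.5, 0, 0, 0, 0, 0, 0, 0.8, 0, 0, 0, 0, 0, 0]
}}

```text
clock: 9.05
eef_pos: [537.0, -122.7, 90.7]
tcp_rot: [1.324, 1.57, 0.371]
contact_force: [-3.5, 0.2, 10.2]
opening: 0.125
```

The key is home: the push force rose to 10 N and the shank is 16 mm in. I'll turn clockwise about the key axis, ease the push and watch the torque.

Emit:
{"op": "drive_tool", "data": {
  "rows": [-0.2, 0.25, 0, 4, 0, 0, 0, -0.2, 0.5, -0.02, 8, 0, 0, 0, -0.2, 0.75, -0.03, 12, 0, 0, 0, -0.2, 1.0, 0, 16, 0, 0, 0, -0.2, 1.26, 0.05, 20, 0, 0, 0]
}}

```text
clock: 9.68
eef_pos: [537.6, -121.9, 90.9]
tcp_rot: [3.075, 1.57, 1.771]
contact_force: [-2.3, 0.3, 1.3]
opening: 0.125
```

```bash
cat > st.py <<'E'
from h import *
s=r.sense();M=R.from_euler('xyz',s["tcp_rot"]).as_matrix()
f=s["contact_force"];t=s["wrist_torque"]
print("t %.2f yaw %.2f"%(s["clock"],np.degrees(np.arctan2(M[1,1],M[0,1]))),"tcp",s["eef_pos"].round(2),"F",f.round(1),"Ftool",(M.T@f).round(1),"T",t.round(3),"tilt",(M[:2,0]*57.3).round(2),"j6 %.3f"%s["qpos"][5])
E
python3 st.py
```

```text
t 9.68 yaw 15.26 tcp [ 537.64 -121.93   90.87] F [-2.3  0.3  1.3] Ftool [-1.3 -2.1 -0.9] T [-0.074  0.479  0.079] tilt [-0.    0.02] j6 -0.493
```

Emit:
{"op": "drive_tool", "data": {
  "rows": [0, 0.25, 0, 4, 0, 0, 0, 0, 0.5, 0, 8, 0, 0, 0]
}}

```text
clock: 9.93
eef_pos: [537.8, -121.8, 90.9]
tcp_rot: [-2.243, 1.57, 2.594]
contact_force: [-1.1, 0.4, 2.6]
opening: 0.123
```

```bash
python3 st.py
```

```text
t 9.93 yaw 7.14 tcp [ 537.84 -121.76   90.87] F [-1.1  0.4  2.6] Ftool [-2.6 -1.1 -0.5] T [0.059 0.319 0.103] tilt [-0.04  0.02] j6 -0.350
```

Emit:
{"op": "drive_tool", "data": {
  "rows": [0, 0.2, 0, 3, 0, 0, 0, 0, 0.38, 0, 6, 0, 0, 0]
}}

```text
clock: 10.18
eef_pos: [538.1, -121.6, 90.9]
tcp_rot: [-2.04, 1.57, 2.691]
contact_force: [-1.4, 1.1, 1.9]
opening: 0.128
```

```bash
python3 st.py
```

```text
t 10.18 yaw 1.05 tcp [ 538.07 -121.63   90.88] F [-1.4  1.1  1.9] Ftool [-1.9 -1.3 -1.1] T [0.161 0.246 0.148] tilt [-0.06  0.03] j6 -0.244
```

Emit:
{"op": "drive_tool", "data": {
  "rows": [0, 0.2, 0, 3, 0, 0, 0, 0, 0.38, 0, 6, 0, 0, 0]
}}

```text
clock: 10.42
eef_pos: [538.3, -121.5, 90.9]
tcp_rot: [-1.923, 1.569, 2.702]
contact_force: [-0.9, 1.8, 1.7]
opening: 0.123
```

```bash
python3 st.py
```

```text
t 10.43 yaw -5.03 tcp [ 538.31 -121.51   90.89] F [-0.9  1.8  1.7] Ftool [-1.7 -1.  -1.7] T [0.216 0.196 0.075] tilt [-0.07  0.03] j6 -0.137
```

Emit:
{"op": "drive_tool", "data": {
  "rows": [0, 0.2, 0, 3, 0, 0, 0, 0, 0.38, 0, 6, 0, 0, 0]
}}

```text
clock: 10.68
eef_pos: [538.5, -121.4, 90.9]
tcp_rot: [-1.787, 1.569, 2.731]
contact_force: [-0.0, 1.1, 1.1]
opening: 0.124
```

```bash
python3 st.py
```

```text
t 10.68 yaw -11.12 tcp [ 538.52 -121.45   90.87] F [-0.   1.1  1.1] Ftool [-1.1 -0.3 -1. ] T [0.125 0.164 0.129] tilt [-0.09  0.04] j6 -0.031
```

Emit:
{"op": "drive_tool", "data": {
  "rows": [0, 0.2, 0, 3, 0, 0, 0, 0, 0.38, 0, 6, 0, 0, 0]
}}

```text
clock: 10.92
eef_pos: [538.8, -121.4, 90.9]
tcp_rot: [-1.631, 1.569, 2.781]
contact_force: [-0.4, 0.3, 1.3]
opening: 0.124
```

```bash
python3 st.py
```

```text
t 10.93 yaw -17.19 tcp [ 538.78 -121.45   90.88] F [-0.4  0.3  1.3] Ftool [-1.3 -0.5 -0.2] T [0.174 0.235 0.271] tilt [-0.11  0.04] j6 0.075
```

```bash
python3 - <<'E'
from h import *
T=[]
for i in range(8):
    grab_frame("side"); T.append(r.sense()["wrist_torque"][2])
print(np.round(T,3),np.mean(T))
E
python3 st.py
```

```text
[0.178 0.168 0.159 0.166 0.175 0.22  0.159 0.178] 0.17533971219865158
t 11.32 yaw -17.09 tcp [ 538.8  -121.5    90.89] F [-1.4  0.4  1.7] Ftool [-1.7 -1.4  0.1] T [0.179 0.252 0.178] tilt [-0.1   0.04] j6 0.073
```

Emit:
{"op": "drive_tool", "data": {
  "rows": [0, 0.1, 0, 1.5, 0, 0, 0, 0, 0.2, 0, 3, 0, 0, 0]
}}

```text
clock: 11.58
eef_pos: [538.9, -121.5, 90.9]
tcp_rot: [-1.603, 1.569, 2.757]
contact_force: [-2.0, 0.9, 1.7]
opening: 0.123
```

```bash
cat > av.py <<'E'
from h import *
T=[];F=[]
for i in range(5):
    s=r.sense();T.append(s["wrist_torque"][2]);F.append(s["contact_force"]);grab_frame("side")
print(np.round(T,3),"mean %.3f"%np.mean(T),np.mean(F,0).round(2))
E
python3 av.py;python3 st.py
```

```text
[0.289 0.288 0.263 0.224 0.265] mean 0.266 [-1.46  1.12  2.07]
t 11.82 yaw -20.08 tcp [ 538.95 -121.53   90.88] F [-1.   1.7  2.1] Ftool [-2.  -1.6 -1.2] T [0.28  0.359 0.215] tilt [-0.11  0.05] j6 0.125
```

Emit:
{"op": "drive_tool", "data": {
  "rows": [0, 0.03, 0, 0.5, 0, 0, 0, 0, 0.06, 0, 1, 0, 0, 0]
}}

```text
clock: 12.08
eef_pos: [539.0, -121.5, 90.9]
tcp_rot: [-1.619, 1.569, 2.725]
contact_force: [-1.9, 0.9, 2.2]
opening: 0.123
```

```bash
python3 av.py;python3 st.py
```

```text
[0.231 0.268 0.27  0.24  0.227] mean 0.247 [-1.38  1.26  2.78]
t 12.32 yaw -21.07 tcp [ 538.98 -121.53   90.87] F [-1.7  1.2  2. ] Ftool [-2.  -2.  -0.5] T [0.242 0.354 0.252] tilt [-0.11  0.05] j6 0.143
```

Emit:
{"op": "drive_tool", "data": {
  "rows": [0, 0.06, 0, 1, 0, 0, 0, 0, 0.12, 0, 2, 0, 0, 0]
}}

```text
clock: 12.58
eef_pos: [539.1, -121.6, 90.9]
tcp_rot: [-1.569, 1.569, 2.739]
contact_force: [-0.8, 1.9, 2.0]
opening: 0.126
```

```bash
python3 av.py;python3 av.py;python3 st.py
```

```text
[0.279 0.282 0.258 0.258 0.258] mean 0.267 [-1.08  1.19  2.35]
[0.24  0.247 0.266 0.213 0.263] mean 0.246 [-1.61  1.13  2.48]
t 13.07 yaw -23.07 tcp [ 539.09 -121.59   90.89] F [-1.4  1.6  2.6] Ftool [-2.6 -1.9 -0.9] T [0.234 0.319 0.268] tilt [-0.11  0.05] j6 0.178
```

Static torque averages about 0.26 N m (baseline about -0.03). The yaw past contact agrees, and both put the clamping near 20 N, so I stop here. I'll back the key off into its play, then withdraw it.

Emit:
{"op": "drive_tool", "data": {
  "rows": [0, -0.18, 0.03, -3, 0, 0, 0, 0, -0.37, 0.07, -6, 0, 0, 0, 0, -0.37, 0.07, -6, 0, 0, 0]
}}

```text
clock: 13.45
eef_pos: [538.8, -121.6, 90.9]
tcp_rot: [-1.711, 1.569, 2.703]
contact_force: [0.0, -0.3, 2.4]
opening: 0.123
```

```bash
python3 st.py
```

```text
t 13.45 yaw -17.11 tcp [ 538.83 -121.56   90.88] F [ 0.  -0.3  2.4] Ftool [-2.4  0.1  0.2] T [0.184 0.267 0.048] tilt [-0.09  0.04] j6 0.073
```

Emit:
{"op": "drive_tool", "data": {
  "rows": [-4, 0, 0, 0, 0, 0, 0, -9, 0, 0, 0, 0, 0, 0, -14, 0, 0, 0, 0, 0, 0, -20, 0, 0, 0, 0, 0, 0, -30, 0, 0, 0, 0, 0, 0, -60, 0, 0, 0, 0, 0, 0, -100, 0, 0, 0, 0, 0, 0, -135, 0, 0, 0, 0, 0, 0, -135, 0, 0, 0, 0, 0, 0]
}}

```text
clock: 14.58
eef_pos: [541.0, -122.2, 229.5]
tcp_rot: [1.722, 1.566, -0.147]
contact_force: [-0.3, -1.0, -1.0]
opening: 0.124
```

```bash
python3 st.py
python3 - <<'E'
from h import *
s=r.sense()
im=grab_frame("wrist");cv2.imwrite("pics/w7.png",im[:,:,::-1])
keygo([471.5,209],220,13,(0.5,3.8))
E
```

```text
t 14.57 yaw -17.12 tcp [ 541.04 -122.16  229.52] F [-0.3 -1.  -1. ] Ftool [1. 0. 1.] T [-0.025  0.042 -0.005] tilt [ 0.27 -0.04] j6 0.074
cur yaw -17.11 tcp [ 539.89 -121.86  227.55] shift [   7.44 -165.06 -299.13] rot [-30.11  -0.    -0.09] alt [ 1.4989e+02 -1.3000e-01  0.0000e+00] j6 0.074 t 14.62
```

View pics/w7.png

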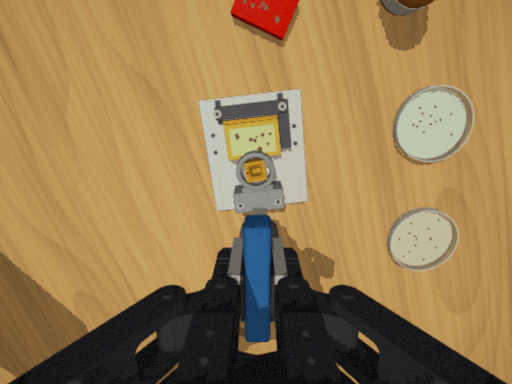

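The cam head at (256,171) has turned, the block looks intact and the key is out. Now I'll work out the target for the original hole, which is free again.

Run:
```python
from h import *
im=cv2.imread("pics/w7.png");cv2.imwrite("pics/w7z.png",cv2.resize(im[130:220,200:310],None,fx=7,fy=7,interpolation=cv2.INTER_CUBIC))
im=cv2.imread("pics/w2.png");cv2.imwrite("pics/w2h.png",cv2.resize(im[120:220,200:300],None,fx=6,fy=6,interpolation=cv2.INTER_CUBIC))
```

```text
(no output)
```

View pics/w7z.png

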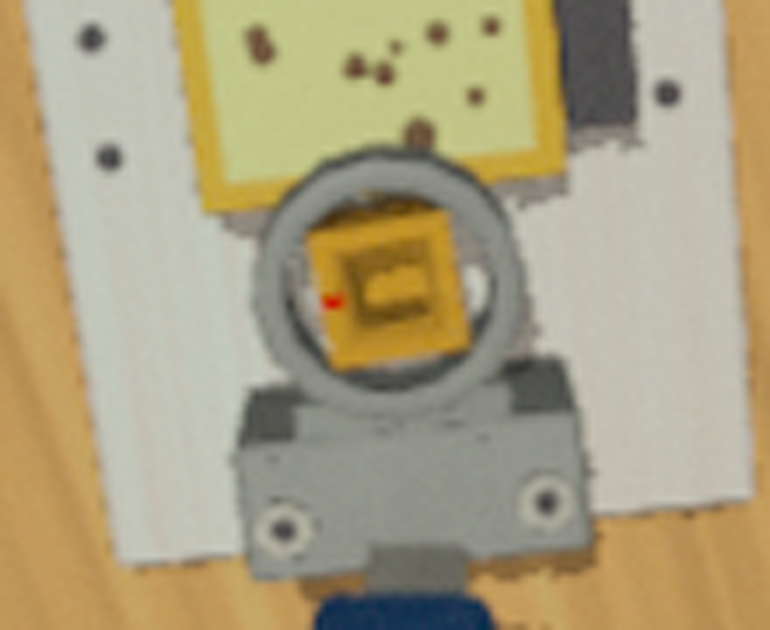

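View pics/w2h.png

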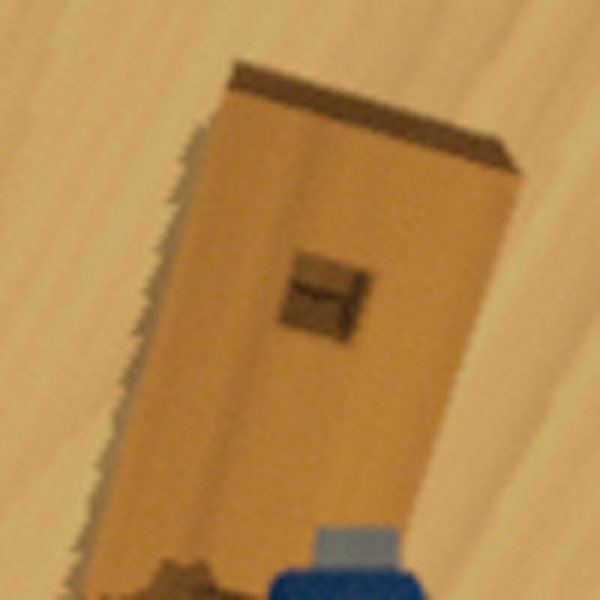

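Run:
```python
from h import *
s=r.sense();c=cam("wrist",s)
Z=lambda u,v:(200+(u+.5)/7-.5,130+(v+.5)/7-.5)
W=np.array([onz(c,*Z(*q),46)[:2] for q in [(305,238),(448,211),(471,347),(333,370)]]);e=np.roll(W,-1,0)-W
print(W.mean(0),np.linalg.norm(e,axis=1),np.degrees(np.arctan2(e[:,1],e[:,0]))%90)
W=np.array([onz(c,*Z(*q),28)[:2] for q in [(205,212),(566,172)]]);e=W[1]-W[0];print("block front edge",np.degrees(np.arctan2(e[1],e[0])))
im=cv2.imread("pics/w7.png");cv2.imwrite("pics/w7k.png",cv2.resize(im[190:350,220:295],None,fx=4,fy=4,interpolation=cv2.INTER_CUBIC))
im=cv2.imread("pics/w4.png");cv2.imwrite("pics/w4k.png",cv2.resize(im[190:350,220:295],None,fx=4,fy=4,interpolation=cv2.INTER_CUBIC))
a=cv2.imread("pics/w4k.png");b=cv2.imread("pics/w7k.png");cv2.imwrite("pics/cmp.png",np.hstack([a,b])[:600])
```

```text
[ 537.84363591 -123.93206991] [22.24711585 21.8098727  21.81013064 21.40163778] [83.71840178 82.68658174 82.6550461  83.84689508]
block front edge -10.75009815260562
```

View pics/cmp.png

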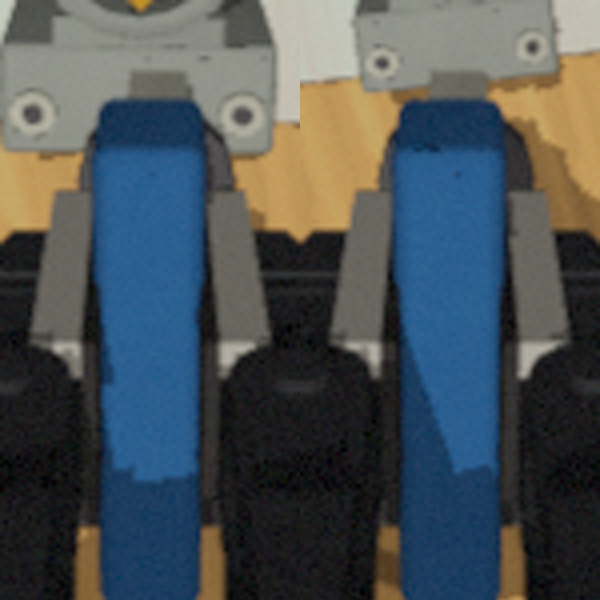

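The key sits in the hand as before. The head has turned about 42°, which puts the cam near 1.5 rad. That matches the torque I felt, allowing for socket play and grip give. Now back to the stand.

Run:
```python
from h import *
s=r.sense();s0=dict(s)
s0["eef_pos"]=np.array([458.2,277.2,231.5])
a=np.radians(28);ty=np.array([np.cos(a),np.sin(a),0]);tx=np.array([0,0,-1.]);tz=np.cross(tx,ty)
s0["tcp_rot"]=R.from_matrix(np.c_[tx,ty,tz]).as_euler('xyz')
c=cam("wrist",s0);Z=lambda u,v:(200+(u+.5)/6-.5,120+(v+.5)/6-.5)
W=np.array([onz(c,*Z(*q),45)[:2] for q in [(298,250),(372,270),(352,342),(278,322)]]);e=np.roll(W,-1,0)-W
print(W.mean(0),np.linalg.norm(e,axis=1),np.degrees(np.arctan2(e[:,1],e[:,0]))%90)
keygo(W.mean(0),228,13,(1.0,4.0))
```

```text
[455.95854562 274.58159598] [13.89582285 13.98132616 14.06913181 13.93229713] [12.55973884 13.01226033 12.36126978 12.3014711 ]
cur yaw -17.11 tcp [ 539.89 -121.86  227.55] shift [  -0.58 -199.72 -357.16] rot [-30.11  -0.    -0.09] alt [ 1.4989e+02 -1.3000e-01  0.0000e+00] j6 0.074 t 14.62<sys>:0: UserWarning: Gimbal lock detected. Setting third angle to zero since it is not possible to uniquely determine all angles.
```

Emit:
{"op": "drive_tool", "data": {
  "rows": [0, -200, -357, -30, 0, 0, 0, 0, -200, -357, -30, 0, 0, 0, 0, -200, -357, -30, 0, 0, 0, 0, -200, -357, -30, 0, 0, 0, 0, -200, -357, -30, 0, 0, 0, 0, -200, -357, -30, 0, 0, 0, 0, -200, -357, -30, 0, 0, 0, 0, -200, -357, -30, 0, 0, 0, 0, -200, -357, -30, 0, 0, 0, 0, -200, -357, -30, 0, 0, 0]
}}

```text
clock: 15.88
eef_pos: [453.8, 277.0, 227.0]
tcp_rot: [0.794, 1.57, -0.553]
contact_force: [-1.2, -0.5, -0.9]
opening: 0.127
```

```bash
python3 st.py
python3 - <<'E'
from h import *
keygo([456,274.6],145,12.5,(1.0,4.0))
E
```

```text
t 15.88 yaw 12.82 tcp [453.84 276.99 227.04] F [-1.2 -0.5 -0.9] Ftool [ 0.9 -1.2  0.3] T [-0.004 -0.003  0.059] tilt [ 0.06 -0.04] j6 0.323
cur yaw 12.82 tcp [453.84 276.99 227.04] shift [82.04  0.53 -1.26] rot [ 0.32  0.05 -0.05] alt [-1.7968e+02  8.0000e-02  7.0000e-02] j6 0.323 t 15.88
```

Emit:
{"op": "drive_tool", "data": {
  "rows": [40, 0.5, -1.2, 0.3, 0, 0, 0, 80, 0.5, -1.2, 0.3, 0, 0, 0, 103, 0.5, -1.2, 0.3, 0, 0, 0, 103, 0.5, -1.2, 0.3, 0, 0, 0, 103, 0.5, -1.2, 0.3, 0, 0, 0]
}}

```text
clock: 16.5
eef_pos: [454.9, 278.0, 125.0]
tcp_rot: [1.326, 1.569, -0.027]
contact_force: [1.0, -0.9, -0.5]
opening: 0.127
```

```bash
python3 st.py
python3 - <<'E'
from h import *
im=grab_frame("wrist");cv2.imwrite("pics/w8.png",im[:,:,::-1]);cv2.imwrite("pics/w8z.png",cv2.resize(im[170:240,220:300,::-1],None,fx=8,fy=8,interpolation=cv2.INTER_CUBIC))
E
```

```text
t 16.50 yaw 12.46 tcp [454.94 278.   124.97] F [ 1.  -0.9 -0.5] Ftool [0.5 0.8 1. ] T [0.041 0.002 0.02 ] tilt [ 0.11 -0.  ] j6 0.330
```

View pics/w8z.png

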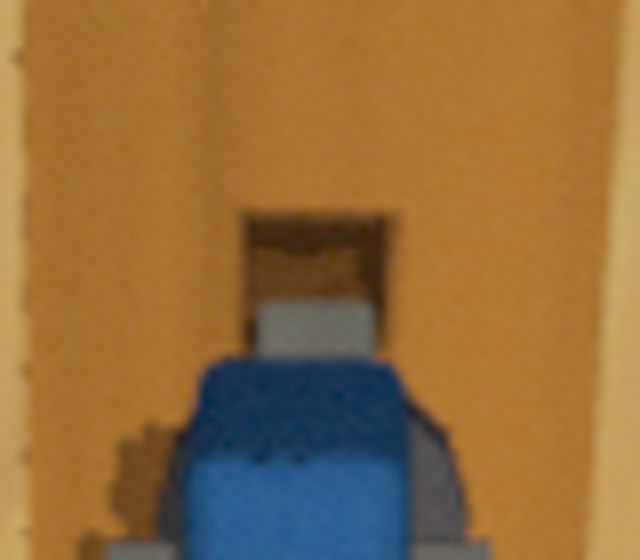

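Run:
```python
from h import *
Z=lambda u,v:(220+(u+.5)/8-.5,170+(v+.5)/8-.5)
for n,u,v,x in [("holeL",242,213,80),("holeR",394,213,80),("tipL",258,298,60.8),("tipR",376,298,60.8)]: print(n,ont(*Z(u,v),x).round(2))
```

```text
holeL [80.   -5.79 -3.35]
holeR [80.    8.66 -3.34]
tipL [60.8  -3.98 -1.97]
tipR [60.8   6.38 -1.97]
```

Emit:
{"op": "drive_tool", "data": {
  "rows": [12, 0.2, 0.6, 0, 0, 0, 0, 18, 0.2, 0.6, 0, 0, 0, 0, 24, 0.2, 0.6, 0, 0, 0, 0, 30, 0.2, 0.6, 0, 0, 0, 0, 36, 0.2, 0.6, 0, 0, 0, 0, 42, 0.2, 0.6, 0, 0, 0, 0, 45, 0.2, 0.6, 0, 0, 0, 0, 45.5, 0.2, 0.6, 0, 0, 0, 0]
}}

```text
clock: 17.55
eef_pos: [455.5, 277.7, 79.6]
tcp_rot: [1.437, 1.568, 0.084]
contact_force: [-0.7, -0.2, -0.8]
opening: 0.126
```

Emit:
{"op": "drive_tool", "data": {
  "rows": [0.5, 0, 0, 0, 0, 0, 0, 1, 0, 0, 0, 0, 0, 0]
}}

```text
clock: 17.8
eef_pos: [455.6, 277.8, 78.7]
tcp_rot: [1.492, 1.568, 0.139]
contact_force: [0.4, 0.2, -0.9]
opening: 0.124
```

Emit:
{"op": "drive_tool", "data": {
  "rows": [0.5, 0, 0, 0, 0, 0, 0, 1, 0, 0, 0, 0, 0, 0]
}}

```text
clock: 18.05
eef_pos: [455.7, 277.8, 77.8]
tcp_rot: [1.52, 1.568, 0.167]
contact_force: [0.3, -0.1, -0.2]
opening: 0.127
```

Emit:
{"op": "drive_tool", "data": {
  "rows": [0.5, 0, 0, 0, 0, 0, 0, 1, 0, 0, 0, 0, 0, 0]
}}

```text
clock: 18.3
eef_pos: [455.7, 277.8, 76.7]
tcp_rot: [1.513, 1.568, 0.16]
contact_force: [-0.1, 0.1, -0.4]
opening: 0.122
```

Emit:
{"op": "drive_tool", "data": {
  "rows": [0.5, 0, 0, 0, 0, 0, 0, 0.8, 0, 0, 0, 0, 0, 0]
}}

```text
clock: 18.55
eef_pos: [455.7, 277.8, 76.0]
tcp_rot: [1.53, 1.568, 0.177]
contact_force: [-1.1, 0.4, 3.0]
opening: 0.119
```

Emit:
{"op": "drive_tool", "data": {
  "rows": [0.4, 0, 0, 0, 0, 0, 0, 0, 0, 0, 0, 0, 0, 20, 0, 0, 0, 0, 0, 0, 40, 0, 0, 0, 0, 0, 0, 60, 0, 0, 0, 0, 0, 0, 60, 0, 0, 0, 0, 0, 0, 60]
}}

```text
clock: 19.3
eef_pos: [455.7, 277.8, 76.0]
tcp_rot: [1.526, 1.568, 0.173]
contact_force: [-0.4, 0.3, 0.3]
opening: 0.598
```

Emit:
{"op": "drive_tool", "data": {
  "rows": [-15, 0, 0, 0, 0, 0, 60, -40, 0, 0, 0, 0, 0, 60, -90, 0, 0, 0, 0, 0, 60, -150, 0, 0, 0, 0, 0, 60, -170, 0, 0, 0, 0, 0, 60, -170, 0, 0, 0, 0, 0, 60, -170, 0, 0, 0, 0, 0, 60]
}}

```text
clock: 20.18
eef_pos: [454.6, 277.4, 245.2]
tcp_rot: [1.293, 1.569, -0.06]
contact_force: [-0.1, 0.5, 0.4]
opening: 0.6
```

```bash
python3 st.py
python3 - <<'E'
from h import *
im=grab_frame("wrist");cv2.imwrite("pics/w9.png",im[:,:,::-1])
A=[]
for n,(x0,y0,w,hh) in dict(scene=(270,190,90,100),side=(225,190,90,100)).items():
    q=grab_frame(n);cv2.imwrite(f"pics/{n}9.png",q[:,:,::-1]);A.append(cv2.resize(q[y0:y0+hh,x0:x0+w,::-1],None,fx=4.4,fy=4.4,interpolation=cv2.INTER_CUBIC))
    print(n,[b for b in blobs(q,(100,120,60),(125,255,255),30)])
cv2.imwrite("pics/c9.png",np.hstack(A))
keygo([539.5,-124.75],240,-10,(0,40))
E
```

```text
t 20.18 yaw 12.48 tcp [454.61 277.38 245.24] F [-0.1  0.5  0.4] Ftool [-0.4  0.  -0.5] T [-0.045  0.054  0.01 ] tilt [ 0.1  -0.01] j6 0.328
scene [(np.int32(1394), array([134.5,  12.8]), array([106,   0,  60,  33], dtype=int32)), (np.int32(460), array([214.7,   4.6]), array([193,   0,  63,  15], dtype=int32)), (np.int32(40), array([174. ,   7.2]), array([172,   2,   6,  11], dtype=int32)), (np.int32(80), array([422.3,  15. ]), array([417,  10,  11,  11], dtype=int32)), (np.int32(97), array([332.9, 249.3]), array([324, 241,  19,  19], dtype=int32))]
side [(np.int32(400), array([277.8,   7.4]), array([267,   0,  30,  23], dtype=int32)), (np.int32(3078), array([385. ,  53.3]), array([327,   0,  94,  84], dtype=int32)), (np.int32(66), array([269.6, 256.8]), array([267, 247,   6,  20], dtype=int32))]
cur yaw 12.48 tcp [454.54 277.33 244.61] shift [  4.99  11.39 373.97] rot [22.48  0.05 -0.04] alt [-1.5752e+02  6.0000e-02  7.0000e-02] j6 0.328 t 20.32
```

View pics/w9.png

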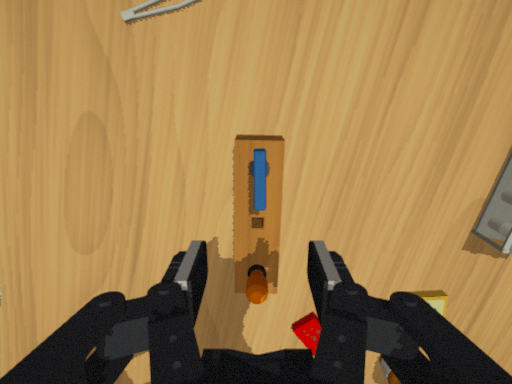

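View pics/c9.png

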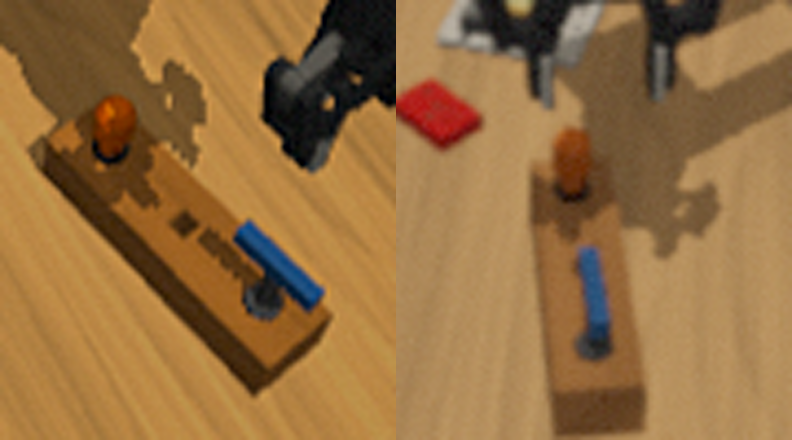

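The key stands upright and fully down at wrist (260,180), with its collar on the stand, and the driver hasn't moved. One last look at the clamp.

Emit:
{"op": "drive_tool", "data": {
  "rows": [0, 11, 374, 22, 0, 0, 60, 0, 11, 374, 22, 0, 0, 60, 0, 11, 374, 22, 0, 0, 60, 0, 11, 374, 22, 0, 0, 60, 0, 11, 374, 22, 0, 0, 60, 0, 11, 374, 22, 0, 0, 60, 30, 11, 374, 22, 0, 0, 60, 80, 11, 374, 22, 0, 0, 60, 80, 11, 374, 22, 0, 0, 60, 80, 11, 374, 22, 0, 0, 60]
}}

```text
clock: 21.58
eef_pos: [546.6, -85.4, 165.8]
tcp_rot: [0.964, 1.57, -0.773]
contact_force: [0.8, -0.3, -0.2]
opening: 0.595
```

```bash
python3 st.py
python3 - <<'E'
from h import *
im=grab_frame("wrist");s=r.sense();c=cam("wrist",s);u,v=map(int,proj(c,[542,-108,30]));print(u,v)
x0=max(u-60,0);y0=max(v-55,0);print(x0,y0)
cv2.imwrite("pics/w10.png",im[:,:,::-1]);cv2.imwrite("pics/w10z.png",cv2.resize(im[y0:y0+110,x0:x0+120,::-1],None,fx=5.4,fy=5.4,interpolation=cv2.INTER_CUBIC))
E
```

```text
t 21.57 yaw -9.51 tcp [546.64 -85.44 165.81] F [ 0.8 -0.3 -0.2] Ftool [0.2 0.8 0.2] T [-0.044  0.024 -0.034] tilt [ 0.05 -0.05] j6 0.009
255 203
195 148
```

View pics/w10z.png

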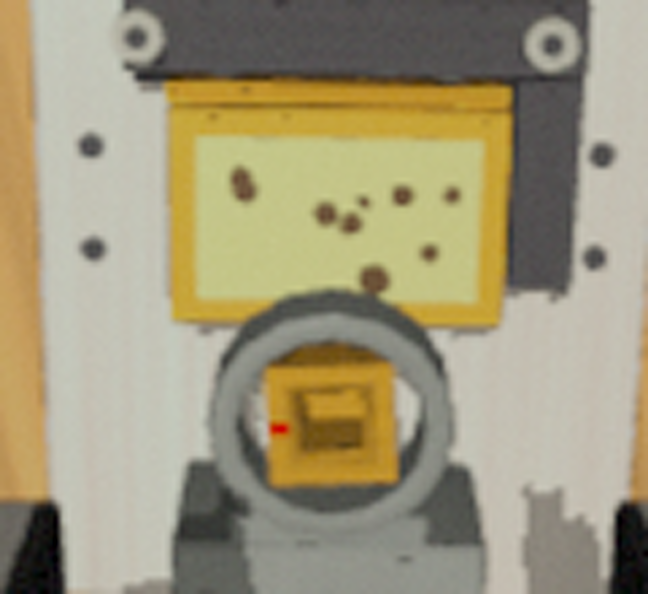

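The head yaw is about -6.5°, unchanged since the key came out. The block sits tight and whole against the rail pad, and the gripper is clear. Handing in.

```bash
python3 -c "
from rig import sign_off
print(sign_off())"
```

```text
the job is handed in; nothing more can be done
None
```

I clamped the block, put the T-key back in the tool stand and handed the job in at about 21.6 s of the 61 s allowed. No verdict came back.

- **Inserting the key:** I pushed it home until the force rose to about 10 N, with the shank about 16 mm deep in the socket.
- **Tightening:** I turned it clockwise until the torque on the key was about 0.26–0.28 N m, against the 0.25–0.33 N m asked. From that I estimate roughly 15–20 N of clamping. I then backed the key off into its play and pulled it out.
- **Returning the key:** It went back into its original outer hole, which was free again. I lowered it until the collar met the stand, then let go.

**Last checks:**
- The cam head stayed at the same angle from the key's release to the end, at about 1.5 rad.
- The block looked whole and tight against the pad.
- The key stands upright and fully down, and the driver is where it was.
- The gripper was touching nothing.

**What was less certain:**
- **Clamping force:** This is inferred from the torque, not measured. The torque readings scattered by about ±0.03 N m, and the steady average was 0.25–0.27, near the low end of the range.
- **Cam angle:** The key turned about 16° further than the cam, more than the 7° of play. I put the rest down to give in the grip, because the cam did not move back afterwards.

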